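# Drop the used glue stick into the lever-operated desk bin

### The job

A used-up glue stick lies on the loading tray of the desk bin, held back by the closed lid. With the fingertips, press the bin's lever right down so that the lid stands wide open and the stick rolls in by itself, then let the lever up slowly so that the lid is eased shut, taking a second or more and never slamming, and take your hand away. Work only by the lever: do not touch the lid or the stick, grasp nothing, and leave everything else on the desk where it stands.

Things in the scene. Friction and masses are not known exactly. Their poses are not given: they have to be found in the camera images.
- bin: The desk bin, a grey open-topped box 170 x 170 mm and 148 mm high with 5 mm walls, fixed to the desk. Origin: centre of its underside on the desk; z up. Its lever sticks out on the -x side (towards the robot), its loading tray on the -y side and the lid's hinge runs along the top of the +y side. The tray is 136 mm wide, stands out 87 mm and slopes down into the bin at 20 degrees; its highest edge is 166 mm up.
- bin_lid (a joint): The flat grey plastic lid, 170 x 180 mm, its top 158 mm above the desk when shut, with a 27 mm lip that hangs down over the tray side. Angle in rad: 0 shut, 1.05 wide open (the tray edge has swung up to about 310 mm above the desk, away from the lever). It is linked to the lever: lid angle = 2.1 x lever angle. Nothing holds it open: let go anywhere but in the last few mm of the lever and it falls and slams (at about 3 rad/s); eased, it should close at well under 2 rad/s.
- bin_lever (a joint): The steel lever on the -x side of the bin, hinged 105 mm above the desk and 97 mm from the bin's centre, with a black rubber pad at its end. Angle in rad: 0 at rest (pointing 0.25 rad above level), 0.5 pressed right down to its stop (0.25 rad below level). A spring and the lid's weight bring it back and keep it against a finger that rises slowly; pressing the pad takes about 3 N at first and 4 N at the stop (a little more when pressed quickly).
- lever_pad (a point): Middle of the upper face of the lever's pad; moves with the lever. The pad is 34 mm (along the lever) x 40 mm. At rest this point lies 189 mm from the bin's centre along its -x axis, 137 mm above the desk; pressed right down it is 48 mm lower (89 mm above the desk) and 4 mm nearer the robot. Its frame is parallel to the bin's at rest and turns with the lever.
- old_stick_mid (a point): Centre of the used glue stick, a cylinder 28 mm in diameter and 95 mm long, green with a white cap, lying along the bin's x axis on the tray against the lid's lip, about 140 mm above the desk. Once the lid is up it rolls into the bin within about a second, and then lies below 105 mm, inside the walls.
- new_stick: Bystander: a glue stick standing upright, 29 mm in diameter, 98 mm high. Origin: centre of its underside.
- mug: Bystander: white mug, 76 mm in diameter, 85 mm high, handle on its +y side. Origin: centre of its underside.
- jar: Bystander: closed glass jar, 72 mm in diameter, 100 mm high. Origin: centre of its underside.
- pen_pot: Bystander: empty blue pen pot, 72 mm in diameter, 100 mm high. Origin: centre of its underside.
- red_cup: Bystander: red plastic cup, 72 mm in diameter, 75 mm high. Origin: centre of its underside.
- stapler: Bystander: black stapler, 137 x 32 mm, 56 mm high, long along its x. Origin: centre of its underside.
- tape: Bystander: tape dispenser, 120 x 50 mm, 75 mm high, long along its x. Origin: centre of its underside.
Things that resemble listed ones, but are neither listed nor needed, are in the scene too. What is shaped like the part that bears old_stick_mid but pink is not meant.

How it is judged:
On the way, in this order (a step that is already met when the one before it is completed fails the run):
1. the lever is pressed down, the lid stands wide open and the used stick has rolled into the bin (value of joint bin_lid above 0.85 rad and x of old_stick_mid in the frame of bin between -0.08 and 0.08 m and y of old_stick_mid in the frame of bin between -0.08 and 0.08 m and z of old_stick_mid in the frame of bin between 0.005 and 0.105 m), for 0.2 s.
2. the lid is shut again with the stick inside (value of joint bin_lid below 0.03 rad and x of old_stick_mid in the frame of bin between -0.08 and 0.08 m and y of old_stick_mid in the frame of bin between -0.08 and 0.08 m and z of old_stick_mid in the frame of bin between 0.005 and 0.105 m), for 0.2 s.
At the end, for the whole second after the job is handed in: the lid is shut (under 0.03 rad) and the used glue stick lies at rest inside the bin (its centre within the walls and under 105 mm above the bin's underside) (all of step 2 and linear speed of old_stick below 0.03 m/s); the robot touches nothing.
It fails at once if the lid slams: between 0.5 and 0.1 rad open it falls faster than 2 rad/s (value of joint bin_lid between 0.1 and 0.5 rad and velocity of joint bin_lid below -2 rad/s).
It fails at once if the robot touches the lid (contact force between any of the fingers, the arm and bin_lid_c0 above 0.5 N or contact force between any of the fingers, the arm and bin_lid_c1 above 0.5 N).
It fails at once if the robot touches the used glue stick (contact force between any of the fingers, the arm and old_stick above 0.3 N).
It fails at once if a bystander is moved more than 20 mm, lifted or tipped (distance of any of new_stick, mug, jar, pen_pot, red_cup, stapler, tape from where it was at the start of the episode above 0.02 m or angle between any of new_stick, mug, jar, pen_pot, red_cup, stapler, tape's own z axis and vertical above 0.3 rad).
It also fails if it takes over 38 s, if anything falls off the work surface, if the arm or the gripper's body presses on something with over 40 N, if the wrist force passes 120 N, or if a joint passes its speed limit or range.

### The arm

A 6-joint arm with a two-finger parallel gripper is mounted at the origin on the work surface. World frame = base frame: x ahead of the robot, y to its left, z up, the work surface at z = 0. Lengths are in m, angles in rad, forces in N, time in s.
With the tool pointing down it reaches from about 0.375 to 0.975 m from the base axis. Payload 3.8 kg.
Tool frame: the origin (TCP) lies at the very end of the fingers, on their centre line; the grasp point (between the pads) lies 19 mm behind it; y points along the fingers, x is the direction in which the jaws open and shut, and the axes are right-handed (so a half turn about y gives the same grasp; the last joint's range is limited). The gripper opens to 85 mm and grips with 20 to 120 N. Pads are 22 mm wide; open, the fingers measure 114 mm over their backs; the gripper's body (76 mm by 85 mm) begins 54 mm behind the grasp point. The pads swing forward as they close: fully open they stand 13 mm farther back than shut.
Start: joints at [1.214, 0.264, 1.604, -0, 1.274, -0.037], TCP at [0.212, 0.641, 0.231] pointing down, gripper open.
Joint ranges: [-2.63, 2.63], [-0.94, 2.18], [0.31, 2.57], [-1.31, 4.45], [0, 2.66], [-2.55, 2.55]. Speed limits (rad/s): [2.57, 2.57, 3.14, 3.14, 3.14, 3.14].

### API

Orientations are given as a rotation vector (axis times angle).
In Python, from workcell import bot, cams gives the robot as it stands.
- The arm moves only by the tool play_rows, never from a script. Its argument "motion" is a list of rows, each a list of 2 entries, a list of its own where there are three numbers: the shift along the world's x, y, z normalised to -1 to 1, where 1 is 400 mm, then the turn, a rotation vector about the world's x, y, z normalised to -1 to 1, where 1 is pi/4 rad. In form: [[[tx, ty, tz], [ax, ay, az]], ...]. A call has 1 to 10 rows; each row is the pose to reach, as a shift and turn from the pose commanded when the call began; what a row does not reach only later rows make up. A row lasts 1/8 s, in which the tool goes at most 62.5 mm and 10.7 degrees, less where a joint would pass 70% of its speed; a pose out of reach is approached as far as the arm can. A call with a number of a shift or a turn outside -1 to 1 is refused whole. A call with a gripper value outside its range is refused whole. "gripper" is the closure, from 0 (fully open) to 1 (shut), set as the call begins (left out, the last holds). The fingers move at their own pace and stop on an object; "squeeze" is the grip in N (left out, the last holds). Time passes only in rows, so rows that repeat a pose let the fingers close. It gives the time, the measured TCP pose, the force and the opening at its end, in the units of the state.
- bot.read_state(): the state, without advancing time (a new reading comes with each control period).
- cams.read_camera(name): name is "side" or "top" or "wrist"; returns (picture, depth): 420x560x3 uint8, red, green, blue; 420x560 float32, m along the optical axis (not along the pixel's ray), 0 where there is no reading.
- cams.calibration(name): a dict with "mtx" (3x3 intrinsics, pixels), "R" (3x3) and "t" (3): a world point X has camera coordinates R X + t; the wrist camera has in their place "tool_from_camera" (4x4, takes a point from camera to tool coordinates, whose origin is the TCP and whose axes are the tool frame's). Camera axes: x right, y down, z forward; pixel columns grow to the right and rows downward; lengths in m; the calibration is good to about 2 mm. The wrist camera is an equidistant fisheye: a pixel r from the principal point sees the ray r / f radians off the axis. A picture is of the moment at which its call begins: read the wrist's pose just before it. calibration takes no time and is no camera call.
- bot.finish_job(): hands the job in, once; it reports no verdict.
Trained networks look in the newest picture that a camera, given by its name, has taken for a name from the list of things; names that differ only in an ending like _2 or _b are one class to them, and where a whole thing is asked for, a point or a joint stands for the part that bears it (a point fixed in the world has none). Each returns a list of dicts, best first, with "conf" (0 to 1); they miss things now and then, are a little off and sometimes report something else, mostly with a low value. They report only what shows in the picture. A call takes as long as a camera call. They do not tell look-alikes from the thing itself.
- cams.recognise(camera, label): "xyz" ([x, y, z] in m, in the coordinates of the camera as it stood for that picture, good to about 4 mm: the middle of the surface that is visible of it).
- cams.regions_of(camera, label): "mask" (420x560 bool, what is visible of it).
- cams.mark_of(camera, label): "xyz" ([x, y, z] in m, in the coordinates of the camera as it stood for that picture, good to about 4 mm: a listed point, or the origin of a listed thing).
The state is a dict: "time": time; "q": joint angles; "joint_vel": joint speeds; "joint_torque": joint torques, N m; "tool_pos": TCP position; "tcp_rot": TCP orientation; "wrist_force": force on the tool from outside, world axes, zero at the start; "torque": the same for the moment, N m; "width": opening from 0.0 (shut) to 1.0 (fully open).
Only numpy, scipy, OpenCV 4.12 (cv2) and the standard library are available. Lean on these libraries where they do the work, as an engineer would, in place of code of your own. Each camera call takes 0.05 s, during which the arm holds its last target.

## Working session

There is one attempt and no reset: what is moved stays moved. The work goes in short steps, Python scripts to look and compute and a tool call to move; the robot and the scene stay as the last step left them, time stands still between calls to the robot, and variables do not carry over. Pictures are saved under pics/ and viewed, and the job is handed in when it is done.

Besides the shell and the picture viewer there is one more tool, called after "Emit:" in YAML: its name, and indented under it one key for each argument. play_rows: Moves the arm, as the interface text tells. Its arguments: {"type":"object","properties":{"motion":{"type":"array","items":{"type":"array"}},"gripper":{"type":"number"},"squeeze":{"type":"number"}},"required":["motion"]}

```bash
mkdir -p pics
cat > h.py <<'E'
import numpy as np,cv2
from workcell import bot,cams
def save(n,im): cv2.imwrite('pics/'+n,cv2.cvtColor(im,cv2.COLOR_RGB2BGR))
def w(cam,p):
    c=cams.calibration(cam); return np.array(c['R']).T@(np.array(p)-np.array(c['t']))
E
python3 - <<'E'
from h import *
s=bot.read_state();print(s)
for c in ['top','side']:
    im,d=cams.read_camera(c);save(c+'0.png',im)
    for l in ['bin','lever_pad','old_stick_mid','bin_lid']:
        f=cams.recognise if l=='bin_lid' else cams.mark_of
        print(c,l,[(w(c,o['xyz']).round(3).tolist(),round(o['conf'],2)) for o in f(c,l)])
E
```

```text
{'time': 0.0, 'q': array([ 1.21408598e+00,  2.64720382e-01,  1.60538885e+00, -7.65594741e-07,
        1.27369336e+00, -3.68997486e-02]), 'joint_vel': array([-0.00036657,  0.00082417, -0.00123959,  0.00025265, -0.00260267,
       -0.00016492]), 'joint_torque': array([-3.66436261e-04, -5.15119600e+01, -3.67305636e+01,  1.82601624e-06,
        1.30673731e-02,  1.44427173e-05]), 'tool_pos': array([0.21195588, 0.64008378, 0.22997609]), 'tcp_rot': array([-1.34495047, -0.96911126,  0.9721577 ]), 'wrist_force': array([ 0.37187619, -0.20182524, -0.16774468]), 'torque': array([-0.02338289,  0.01903035,  0.00107625]), 'width': 1.001228787637374}
top bin [([0.653, 0.103, -0.001], 0.89)]
top lever_pad [([0.472, 0.066, 0.141], 0.65), ([0.446, 0.208, 0.003], 0.32)]
top old_stick_mid [([0.682, 0.002, 0.14], 0.8), ([0.747, -0.129, 0.013], 0.75), ([0.609, -0.225, 0.013], 0.66), ([0.483, -0.17, 0.009], 0.6)]
top bin_lid [([0.657, 0.097, 0.156], 0.84)]
side bin [([0.659, 0.108, 0.0], 0.78)]
side lever_pad [([0.473, 0.059, 0.137], 0.52)]
side old_stick_mid [([0.483, -0.165, 0.013], 0.86), ([0.615, -0.225, 0.015], 0.67), ([0.543, -0.076, 0.003], 0.66), ([0.682, -0.003, 0.14], 0.61), ([0.746, -0.129, 0.015], 0.6), ([0.471, 0.066, 0.137], 0.48)]
side bin_lid [([0.657, 0.083, 0.154], 0.97)]
```

View pics/top0.png

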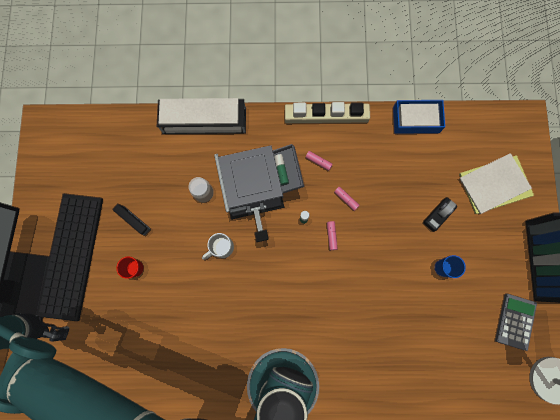

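View pics/side0.png

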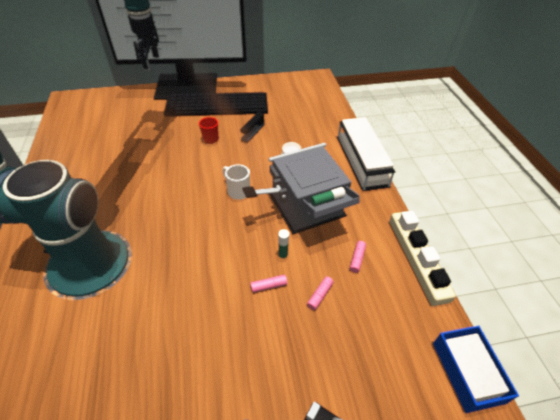

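Run:
```python
from h import *
from scipy.spatial.transform import Rotation as R
c=cams.calibration('top');K=np.array(c['mtx']);im,d=cams.read_camera('top')
v,u=np.nonzero(d>0);z=d[v,u]
P=np.stack([(u-K[0,2])/K[0,0]*z,(v-K[1,2])/K[1,1]*z,z],1)
P=(P-np.array(c['t']))@np.array(c['R'])
rgb=im[v,u]
np.savez('top.npz',P=P,rgb=rgb,u=u,v=v)
m=(abs(P[:,0]-.472)<.06)&(abs(P[:,1]-.066)<.06)&(P[:,2]>.11)&(P[:,2]<.16)
dark=m&(rgb.max(1)<70)
print(m.sum(),dark.sum(),P[dark].mean(0) if dark.any() else 0, P[dark].min(0),P[dark].max(0))
rect=cv2.minAreaRect(P[dark][:,:2].astype(np.float32)*1000);print(rect)
l=(abs(P[:,0]-.655)<.14)&(abs(P[:,1]-.1)<.14)&(abs(P[:,2]-.157)<.006)
print(cv2.minAreaRect(P[l][:,:2].astype(np.float32)*1000),P[l][:,2].mean())
M=R.from_rotvec(bot.read_state()['tcp_rot']).as_matrix();print(M.round(3))
# tall stuff near path
for zz in (.0,):
    m=(P[:,2]>.02)&(P[:,0]>.3)&(P[:,0]<.6)&(P[:,1]>-.15)&(P[:,1]<.4)
    g=np.zeros((22,12),int)
    for p in P[m]: 
        i,j=int((p[1]+.15)/.025),int((p[0]-.3)/.025)
        g[i,j]=max(g[i,j],int(p[2]*1000))
    print(g)
```

```text
206 126 [0.4700842  0.06380905 0.13790621] [0.45262752 0.04513832 0.12816097] [0.48865293 0.08342985 0.14598373]
((470.8458557128906, 63.59772491455078), (33.10506820678711, 38.10401916503906), 10.660799980163574)
((663.3065185546875, 71.42327880859375), (188.42198181152344, 252.9957733154297), 12.460811614990234) 0.15673846491967544
[[ 0.314  0.    -0.949]
 [ 0.949 -0.     0.314]
 [ 0.    -1.    -0.   ]]
[[  0   0   0   0   0   0   0   0   0   0   0   0]
 [  0   0   0   0   0   0   0   0   0   0   0   0]
 [  0   0   0   0   0   0   0   0   0 103 100   0]
 [  0   0   0   0   0   0   0   0   0 104 102   0]
 [  0   0   0   0   0   0   0   0   0   0   0   0]
 [  0   0   0   0   0   0   0   0   0   0   0 157]
 [  0   0   0   0   0   0   0   0   0   0   0 159]
 [  0   0   0   0   0   0 143 138   0   0   0 161]
 [  0   0   0   0   0   0 145 139 130 122 132 163]
 [  0   0   0   0   0   0 144 139 127 121 156 161]
 [  0   0   0   0   0   0   0   0   0 129 160 164]
 [  0   0   0   0   0   0   0   0   0 136 160 166]
 [  0   0   0   0   0  88  89   0   0 159 162 162]
 [  0   0   0   0  87  87  90  91   0   0 161 163]
 [  0   0   0   0  90   0   0  90   0   0   0   0]
 [  0   0   0   0  89  89  89  86   0   0   0   0]
 [  0   0   0   0  74   0   0   0   0   0   0   0]
 [  0   0   0   0   0   0   0   0   0   0   0   0]
 [  0   0   0   0   0   0   0   0   0   0   0   0]
 [  0   0   0   0   0   0   0   0   0   0   0   0]
 [  0   0   0   0   0   0   0   0   0   0   0   0]
 [  0   0   0   0   0   0   0   0   0   0   0   0]]
```

The green stick with a white cap on the tray, top (282,170), is the one meant. The pink sticks at (319,160), (346,198) and (332,235) are look-alikes, and the upright one at (305,216) is new_stick. The only lever pad is the black one at top (261,236). Its height is 138 mm against an expected 137, and it is about 189 mm from the bin's centre. The mug at (219,246) stands beside it. I'll confirm with a crop and check where the wrist camera sits.

Run:
```python
from h import *
im=cv2.imread('pics/top0.png')[130:270,190:350];cv2.imwrite('pics/crop.png',cv2.resize(im,None,fx=4,fy=4,interpolation=cv2.INTER_CUBIC))
print(np.round(cams.calibration('wrist')['tool_from_camera'],3), bot.read_state()['time'])
```

```text
[[ 1.    -0.001 -0.    -0.   ]
 [ 0.    -0.298  0.955 -0.142]
 [-0.001 -0.955 -0.298  0.076]
 [ 0.     0.     0.     1.   ]] 0.55
```

View pics/crop.png

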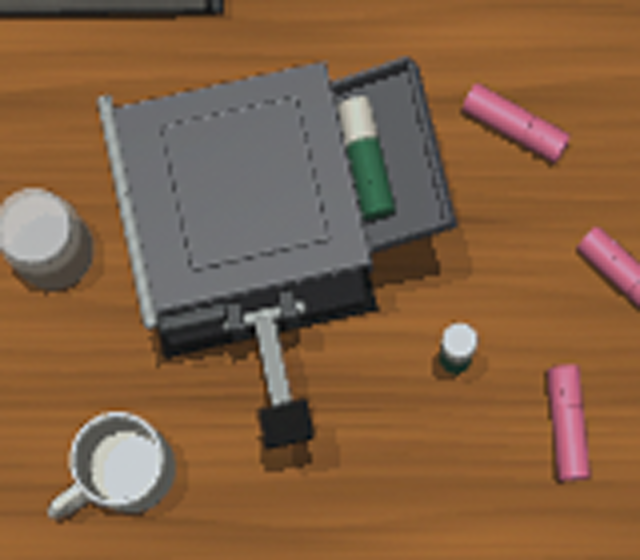

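Emit:
play_rows:
  motion:
    - [[0.325,-0.75,0],[0,0,0.67]]
    - [[0.325,-0.75,0],[0,0,0.67]]
    - [[0.325,-0.75,0],[0,0,0.67]]
    - [[0.325,-0.75,0],[0,0,0.67]]
    - [[0.325,-0.75,0],[0,0,0.67]]
    - [[0.325,-0.75,0],[0,0,0.67]]
    - [[0.325,-0.75,0],[0,0,0.67]]
  gripper: 1

```text
time: 1.42
tool_pos: [0.3426, 0.3405, 0.2317]
tcp_rot: [-1.105, -1.359, 1.357]
wrist_force: [0.0, 0.3, 0.5]
width: 0.005
```

The crop shows one lever with its pad and the green stick against the lip. The wrist camera sits on the robot side. Next I move above the pad.

Emit:
play_rows:
  motion:
    - [[0.33,-0.688,0],[0,0,0]]
    - [[0.33,-0.688,0],[0,0,0]]
    - [[0.33,-0.688,0],[0,0,0]]
    - [[0.33,-0.688,0],[0,0,0]]
    - [[0.33,-0.688,0],[0,0,0]]
    - [[0.33,-0.688,0],[0,0,0]]
    - [[0.33,-0.688,-0.1],[0,0,0]]
    - [[0.33,-0.688,-0.16],[0,0,0]]
    - [[0.33,-0.688,-0.16],[0,0,0]]

```text
time: 2.55
tool_pos: [0.4722, 0.0675, 0.165]
tcp_rot: [-1.099, -1.358, 1.363]
wrist_force: [-0.0, 0.0, 0.5]
width: -0.003
```

Run:
```python
from h import *
s=bot.read_state();print(s['time'],s['tool_pos'],s['tcp_rot'],s['wrist_force'],s['q'])
im,d=cams.read_camera('wrist');save('w1.png',im)
im,d=cams.read_camera('side');save('s1.png',cv2.resize(im[120:260,180:380],None,fx=4,fy=4))
```

```text
2.55 [0.47222286 0.06748567 0.16495791] [-1.09856486 -1.3576278   1.36303397] [-0.01336635  0.00138405  0.4686768 ] [ 8.91280004e-02 -5.80171215e-02  2.08421601e+00  9.11074263e-04
  1.12067422e+00 -1.69078840e+00]
```

View pics/w1.png

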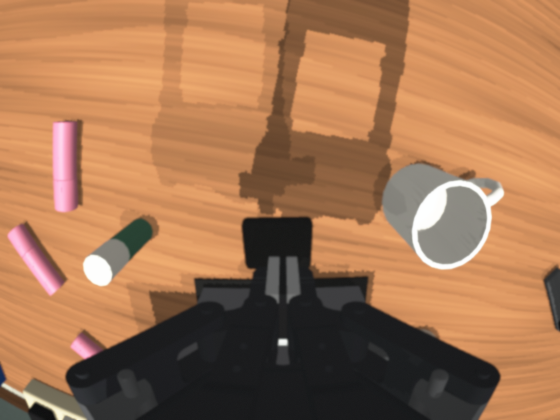

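View pics/s1.png

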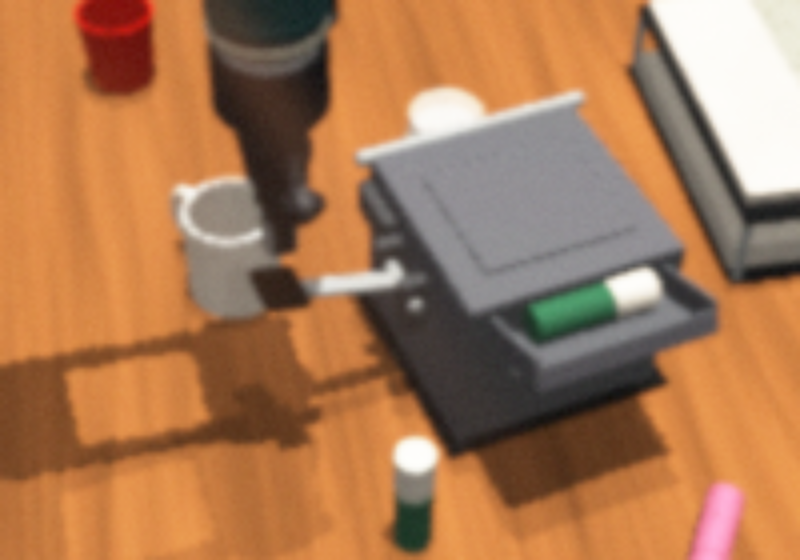

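Both views agree. In the wrist view the tips (about 282,260) are over the pad (278,240), and in the side view nothing else is near. Pressing down.

Emit:
play_rows:
  motion:
    - [[0,0,-0.03],[0,0,0]]
    - [[0,0,-0.06],[0,0,0]]
    - [[0,0,-0.085],[0,0,0]]
    - [[-0.003,0,-0.11],[0,0,0]]
    - [[-0.005,0,-0.135],[0,0,0]]
    - [[-0.007,0,-0.155],[0,0,0]]
    - [[-0.01,0,-0.175],[0,0,0]]
    - [[-0.01,0,-0.175],[0,0,0]]

```text
time: 3.65
tool_pos: [0.4707, 0.0656, 0.0969]
tcp_rot: [-1.105, -1.36, 1.359]
wrist_force: [0.5, -1.8, 3.3]
width: 0.003
```

Run:
```python
from h import *
s=bot.read_state();print(s['time'],s['tool_pos'],s['wrist_force'])
im,d=cams.read_camera('side');save('s2.png',cv2.resize(im[100:260,180:380],None,fx=3.7,fy=3.7))
for l in ['lever_pad','old_stick_mid']: print(l,[(w('side',o['xyz']).round(3).tolist(),round(o['conf'],2)) for o in cams.mark_of('side',l)])
```

```text
3.65 [0.47066211 0.0655752  0.09690674] [ 0.48221057 -1.82946466  3.28613226]
lever_pad [([0.467, 0.062, 0.095], 0.53)]
old_stick_mid [([0.745, -0.13, 0.016], 0.86), ([0.487, -0.168, 0.014], 0.83), ([0.615, -0.223, 0.017], 0.62), ([0.641, 0.171, 0.018], 0.52)]
```

View pics/s2.png

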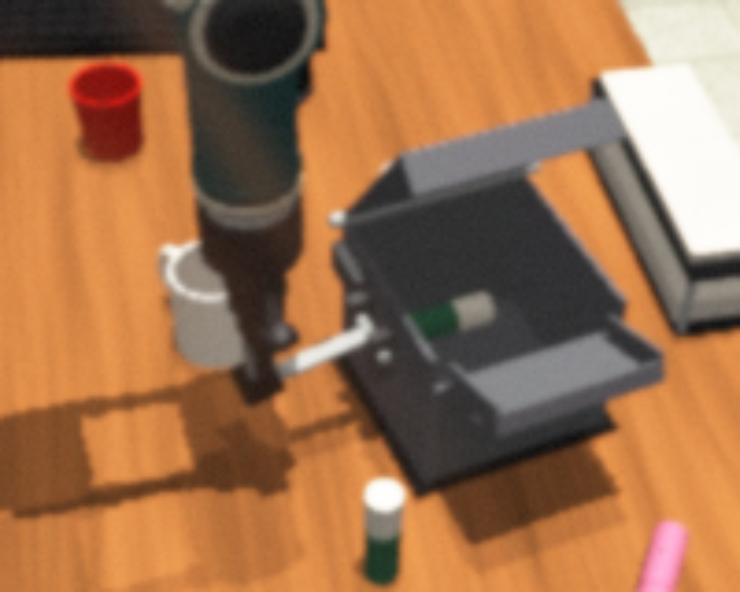

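The lid is up and the green stick is in the bin, at about (0.641, 0.171, 0.018). I press the last few mm to the stop and hold for a moment.

Emit:
play_rows:
  motion:
    - [[0,0,-0.005],[0,0,0]]
    - [[0,0,-0.01],[0,0,0]]
    - [[0,0,-0.012],[0,0,0]]
    - [[0,0,-0.012],[0,0,0]]
    - [[0,0,-0.012],[0,0,0]]
    - [[0,0,-0.012],[0,0,0]]

```text
time: 4.55
tool_pos: [0.4704, 0.0657, 0.0926]
tcp_rot: [-1.105, -1.36, 1.359]
wrist_force: [1.2, 1.2, 3.4]
width: 0.001
```

Run:
```python
from h import *
im,d=cams.read_camera('side');save('s3.png',cv2.resize(im[100:260,180:380],None,fx=3.7,fy=3.7))
for l in ['lever_pad','old_stick_mid']: print(l,[(w('side',o['xyz']).round(3).tolist(),round(o['conf'],2)) for o in cams.mark_of('side',l)])
c=cams.calibration('side');K=np.array(c['mtx'])
v,u=np.nonzero(d>0);z=d[v,u]
P=(np.stack([(u-K[0,2])/K[0,0]*z,(v-K[1,2])/K[1,1]*z,z],1)-np.array(c['t']))@np.array(c['R'])
m=(abs(P[:,0]-.656)<.09)&(abs(P[:,1]-.104)<.2);print(np.percentile(P[m][:,2],[99,99.9,100]))
```

```text
lever_pad [([0.468, 0.063, 0.092], 0.75)]
old_stick_mid [([0.615, -0.222, 0.018], 0.86), ([0.745, -0.13, 0.016], 0.59), ([0.483, -0.166, 0.015], 0.55), ([0.641, 0.168, 0.017], 0.54)]
[0.30343768 0.30542511 0.30612954]
```

The lid's edge is at 306 mm, against about 310 when wide open, and the stick is at rest inside. Now I ease the lever up at about 16 mm/s.

Emit:
play_rows:
  motion:
    - [[0,0,0.005],[0,0,0]]
    - [[0,0,0.01],[0,0,0]]
    - [[0,0,0.015],[0,0,0]]
    - [[0.001,0,0.02],[0,0,0]]
    - [[0.002,0,0.025],[0,0,0]]
    - [[0.003,0,0.03],[0,0,0]]
    - [[0.004,0,0.035],[0,0,0]]
    - [[0.005,0,0.04],[0,0,0]]
    - [[0.005,0,0.045],[0,0,0]]
    - [[0.006,0,0.05],[0,0,0]]

```text
time: 5.95
tool_pos: [0.4727, 0.0656, 0.1127]
tcp_rot: [-1.105, -1.36, 1.359]
wrist_force: [-2.1, 0.3, 2.3]
width: -0.001
```

Emit:
play_rows:
  motion:
    - [[0,0,0.005],[0,0,0]]
    - [[0,0,0.01],[0,0,0]]
    - [[0,0,0.015],[0,0,0]]
    - [[0.001,0,0.02],[0,0,0]]
    - [[0.001,0,0.025],[0,0,0]]
    - [[0.002,0,0.03],[0,0,0]]
    - [[0.002,0,0.035],[0,0,0]]
    - [[0.003,0,0.04],[0,0,0]]
    - [[0.003,0,0.045],[0,0,0]]
    - [[0.004,0,0.05],[0,0,0]]

```text
time: 7.2
tool_pos: [0.4741, 0.0655, 0.1325]
tcp_rot: [-1.104, -1.359, 1.36]
wrist_force: [1.2, 1.1, 1.9]
width: 0.001
```

Emit:
play_rows:
  motion:
    - [[0,0,0.004],[0,0,0]]
    - [[0,0,0.008],[0,0,0]]
    - [[0,0,0.012],[0,0,0]]
    - [[0,0,0.016],[0,0,0]]
    - [[0,0,0.02],[0,0,0]]
    - [[0,0,0.024],[0,0,0]]
    - [[0,0,0.028],[0,0,0]]
    - [[0,0,0.032],[0,0,0]]
    - [[0,0,0.036],[0,0,0]]
    - [[0,0,0.04],[0,0,0]]

```text
time: 8.45
tool_pos: [0.4742, 0.0656, 0.1486]
tcp_rot: [-1.104, -1.36, 1.36]
wrist_force: [0.3, 0.3, -0.8]
width: -0.001
```

Contact has ended. I lift clear, away from the bin.

Emit:
play_rows:
  motion:
    - [[0,0,0.05],[0,0,0]]
    - [[0,0,0.13],[0,0,0]]
    - [[-0.05,0,0.22],[0,0,0]]
    - [[-0.05,0,0.3],[0,0,0]]
    - [[-0.05,0,0.3],[0,0,0]]
    - [[-0.05,0,0.3],[0,0,0]]

```text
time: 9.2
tool_pos: [0.4539, 0.0655, 0.2678]
tcp_rot: [-1.104, -1.359, 1.36]
wrist_force: [0.3, 0.2, -0.9]
width: -0.001
```

Run:
```python
from h import *
s=bot.read_state();print(s['time'],s['tool_pos'],s['wrist_force'],abs(s['joint_vel']).max())
im,d=cams.read_camera('side');save('s4.png',cv2.resize(im[60:260,150:400],None,fx=3,fy=3))
print([(w('side',o['xyz']).round(3).tolist(),round(o['conf'],2)) for o in cams.mark_of('side','lever_pad')])
print([(w('side',o['xyz']).round(3).tolist(),round(o['conf'],2)) for o in cams.recognise('side','bin_lid')])
```

```text
9.2 [0.45387748 0.06551334 0.26782264] [ 0.30035355  0.15399624 -0.924123  ] 0.02185252915038812
[([0.471, 0.063, 0.136], 0.71), ([0.545, -0.075, 0.0], 0.48)]
[([0.658, 0.082, 0.156], 0.8)]
```

View pics/s4.png

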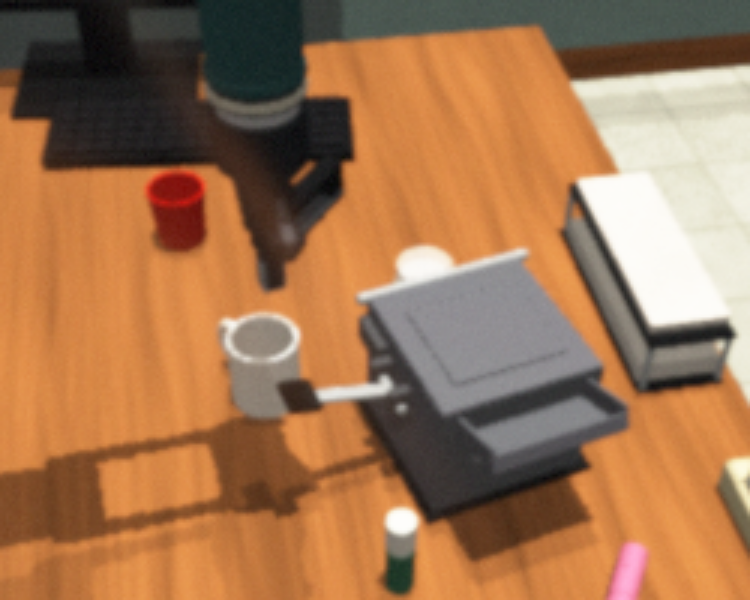

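The lid is shut with the tray empty, and the lever pad is back at 136 mm. The mug and the upright stick stand where they were, and the hand is clear.

```bash
python3 -c "
from workcell import bot
print(bot.finish_job())"
```

```text
the job is handed in; nothing more can be done
None
```

The used glue stick is in the bin, the lid is shut again, and I handed the job in at about 9.4 s of the allowed 38 s. No verdict was reported.

- **Press:** I pushed the lever down with the closed fingertips. With the lever held down, the lid's edge stood at about 306 mm (wide open is about 310). The stick lay inside the bin at about 17 mm high.
- **Release:** I eased the lever up at about 16 mm/s over roughly 3 s, then lifted the hand clear. I did not measure the lid's speed, but the fingertips still felt the lever pushing up at the checks until near the top.
- **Last checks:** The lid's surface was at 156 mm and the pad back at 136 mm, both matching their starting values. The tray was empty, and in the side view the mug, upright stick and red cup looked undisturbed; I did not measure any bystander again. The wrist force was about 1 N with the arm in free air, which I take as sensor offset.
- **Not seen at the end:** The shut lid hides the stick, so its final position rests on the picture taken while the lid was open.

No check failed. The detector also reported the pink look-alikes and new_stick as glue sticks, and I disregarded those.

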